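# Bring the sample board out to the filling mark and hold it

## Robot

A 7-joint arm with a two-finger parallel gripper is mounted at the origin on the work surface. World frame = base frame: x ahead of the robot, y to its left, z up, the work surface at z = 0. Lengths are in mm, angles in rad, forces in N, time in s.
With the tool pointing down it reaches from about 400 to 875 mm from the base axis. Payload 4.4 kg.
Tool frame: the origin (TCP) lies where the fingers leave the gripper's body, on its centre line; the fingertips stand 73 mm ahead of it and the grasp point (between the pads) lies 54 mm ahead of it; z points along the fingers, y is the line along which they close (so a half turn about z gives the same grasp; the last joint's range is limited). The gripper opens to 85 mm and grips with 20 to 120 N. Pads are 22 mm wide; open, the fingers measure 114 mm over their backs; the gripper's body (76 mm by 85 mm) begins 54 mm behind the grasp point. The pads swing forward as they close: fully open they stand 13 mm farther back than shut.
Start: joints at [1.132, 0.628, 0.038, 1.517, -0.027, 0.996, -0.02], TCP at [236.771, -605.356, 303.913] pointing down, gripper open.
Joint ranges: [-3.06, 3.06], [-0.37, 2.12], [-1.25, 1.32], [0.18, 2.47], [-1.1, 4.24], [0.23, 1.98], [-2.94, 2.94]. Speed limits (rad/s): [2.57, 2.57, 3.14, 3.14, 3.14, 3.14, 3.14].

## Interface

Orientations are given as [roll, pitch, yaw] about the fixed x, y, z axes, in that order (R = Rz(yaw) Ry(pitch) Rx(roll)).
In Python, from cell import ctrl gives the robot as it stands.
- The arm moves only by the tool send_rows, never from a script. Its argument "rows" is a list that holds one entry, the list of rows, each a list of 6 numbers: the shift along the tool's x, y, z in cm, then the turn, a rotation vector about the tool's x, y, z in rad. In form: [[[tx, ty, tz, wx, wy, wz], ...]]. A call has 1 to 10 rows; each row is the pose to reach, as a shift and turn from the pose commanded when the call began, along the tool's axes at that moment; what a row does not reach only later rows make up. A row lasts 1/10 s, in which the tool goes at most 50 mm and 8.59 degrees, less where a joint would pass 70% of its speed; a pose out of reach is approached as far as the arm can. A call with a gripper value outside its range is refused whole. "grip" is the closure in counts, from 0 (fully open) to 255 (shut), set as the call begins (left out, the last holds). The fingers move at their own pace and stop on an object; the grip force is fixed at half the most. Time passes only in rows, so rows that repeat a pose let the fingers close. It gives the time, the measured TCP pose, the force, the opening and the grip force at its end, in the units of the state.
- ctrl.read_state(): the state, without advancing time (a new reading comes with each control period).
- ctrl.get_image(name): name is "scene" or "top" or "wrist"; returns a dict with "pixels" (480x640x3 uint8, red, green, blue), "fx", "fy", "cx", "cy" (pixels), "extrinsics" (4x4, takes a point from camera to world coordinates); the wrist camera has in their place "mount" (4x4, takes a point from camera to tool coordinates, whose origin is the TCP and whose axes are the flange's). Camera axes: x right, y up, looking along -z (the intrinsics and any distortion apply to the point x, -y, -z); pixel columns grow to the right and rows downward; lengths in mm; the calibration is good to about 2 mm. A picture is of the moment at which its call begins: read the wrist's pose just before it. There is no depth.
- ctrl.finish_job(): hands the job in; it is judged then, once.
The state is a dict: "clock": time; "qpos": joint angles; "qd": joint speeds; "tau": joint torques, N m; "eef_pos": TCP position; "tool_rot": TCP orientation; "force": force on the tool from outside, world axes, zero at the start; "torque": the same for the moment, N m; "width": finger opening in mm; "gripper_force": force on a finger pad.
Only numpy, scipy, OpenCV 4.12 (cv2) and the standard library are available. Lean on these libraries where they do the work, as an engineer would, in place of code of your own. Each camera call takes 0.05 s, during which the arm holds its last target. There are 200 camera calls.

## Task

At the roastery's sample bay, slide the clear guard fully open along its track, then slide the wooden sample board straight out through the opening (it has a knob to hold) until its outer end is level with the brass pointer. Most of the board then hangs over the edge and would tip, so keep hold of it: finish with the board level, still resting on the bay's edge, held still by the robot, and do not let go. Never let the board tip or lift out of the bay, and leave the jar, the tin and the scoop alone.

Things in the scene. Friction and masses are not known exactly. Their poses are not given: they have to be found in the camera images.
- bay: Fixed open-topped steel sample bay, a channel 360 mm long whose flat deck is 80 mm above the table, with low aluminium walls 20 mm above the deck (inner faces 112 mm apart) and a back wall. Origin: on the table under the middle of the deck's outer edge. Its y axis points into the bay along the channel, so OUTWARD is its -y; its x axis runs across the channel, the way the guard opens; z is up. Its yaw differs from start to start.
- guard (a joint): The clear guard pane with an aluminium frame (140 mm wide, top edge 130 mm above the table, 9 mm outside the deck's edge) that stands across the mouth of the bay. 0 = shut, grows to 0.14 (fully open, m) as it slides along the bay's +x; light friction of about 1.5 N, stays where it is left. Starts shut or up to 40 mm open; the board cannot pass until it is open.
- guard_tab (a point): Centre of the guard's black upright grip tab, 26 mm along the track, 12 mm thick across it (along the bay's y), 42 mm tall, on the guard's top edge; this point is 151 mm above the table and travels with the guard.
- board: Loose pale wooden sample board, 300 mm long (its y), 100 mm wide (its x), 15 mm thick, 0.4 to 0.75 kg, lying on the bay's deck. Origin: under its middle, on the deck. Its -y end is the outer end, which carries a fixed steel dish 80 mm wide, 27 mm tall, centred 50 mm from that end; its centre of mass is about 30 mm to the outer side of its middle.
- board_knob (a point): Middle of the board's upright round wooden knob, 30 mm in diameter, 50 mm tall, standing on the board's centreline 45 mm from its inner end (255 mm from the outer end); this point is 40 mm above the board's underside, 25 mm above its top face.
- board_end (a point): Middle of the board's outer end face, half-way up its thickness, 150 mm outward of the board's middle.
- mark: Fixed brass marker post standing on the table outside the bay, beside the board's path: a 10 mm rod 112 mm tall on a round foot, with a thin pointer 98 mm above the table that points across towards the board's path. Origin: on the table under the pointer's line; axes parallel to the bay's. The board's outer end must come to this post's y in the bay's frame, 165 to 200 mm outward of the deck's edge. The pointer's tip clears the board's side by about 15 mm.
- jar_center (a point): Bystander: middle of an amber glass jar, 76 mm wide, 130 mm tall.
- tin_center (a point): Bystander: middle of a dark steel tin, 66 mm wide, 100 mm tall.
- scoop_grip (a point): Bystander: handle of a steel sample scoop lying on the table.
Mind the look-alikes: they are no part of the job. Several things have the shape of the mark; the one meant has the colours described above.

How it is judged (in metres and radians):
On the way, in this order (a step that is already met when the one before it is completed fails the run):
1. the guard is slid open, clear of the board's path (value of joint guard above 0.12 m), for 0.2 s.
2. the board's outer end is level with the pointer, the board level and held (y of board_end in the frame of mark between -0.008 and 0.008 m and angle between board's own z axis and vertical below 0.06 rad and linear speed of board below 0.02 m/s), for 0.3 s.
At the end, for the whole second after the job is handed in: Guard open 115 mm or more; board's outer end within 8 mm of the pointer along the bay; board straight out within 0.1 rad, level within 0.06 rad, under 20 mm/s, resting on the bay (over 0.3 N), held by the robot (over 0.5 N), not leaning on the marker post (all of step 2 and angle between the y axis of board and the y axis of bay, either way round below 0.1 rad and contact force between board and bay above 0.3 N and contact force between any of the fingers, the arm and board above 0.5 N and contact force between board and mark below 0.2 N and value of joint guard above 0.115 m); the arm keeps its last pose, push and grip.
It fails at once if the board tips by more than 0.2 rad (angle between board's own z axis and vertical above 0.2 rad).
It fails at once if the board is lifted more than 30 mm off the deck or falls from it (height (world z) of board above 0.11 m or height (world z) of board below 0.05 m).
It fails at once if the jar, the tin or the scoop is moved by more than 30 mm (distance of any of jar_center, tin_center, scoop_grip from where it was at the start of the episode above 0.03 m).
It also fails if it takes over 48 s, if anything falls off the work surface, if the arm or the gripper's body presses on something with over 40 N, if the wrist force passes 120 N, or if a joint passes its speed limit or range.

## Working session

There is one attempt and no reset: what is moved stays moved. The work goes in short steps, Python scripts to look and compute and a tool call to move; the robot and the scene stay as the last step left them, time stands still between calls to the robot, and variables do not carry over. Pictures are saved under pics/ and viewed, at most 10 in all, crops included, and the job is handed in when it is done.

Besides the shell and the picture viewer there is one more tool, called after "Call:" as name([rows], argument=value, ...), one row to a line, values as JSON. send_rows: Moves the arm, as the interface text tells. Its arguments: {"type":"object","properties":{"rows":{"type":"array","items":{"type":"array","items":{"type":"array","items":{"type":"number"}}}},"grip":{"type":"number"}},"required":["rows"]}

```bash
ls; mkdir -p pics
cat > h.py <<'E'
import numpy as np, cv2
from cell import ctrl
from scipy.spatial.transform import Rotation as R
def cam(n):
    s=ctrl.read_state(); d=ctrl.get_image(n)
    if n=='wrist':
        T=np.eye(4);T[:3,:3]=R.from_euler('xyz',s['tool_rot']).as_matrix();T[:3,3]=s['eef_pos'];E=T@np.array(d['mount'])
    else:E=np.array(d['extrinsics'])
    d['E']=E;return d
def save(d,f): cv2.imwrite('pics/'+f,cv2.cvtColor(np.asarray(d['pixels']),cv2.COLOR_RGB2BGR))
def ray(d,u,v,z):
    r=d['E'][:3,:3]@np.array([(u-d['cx'])/d['fx'],-(v-d['cy'])/d['fy'],-1]);o=d['E'][:3,3]
    return o+r*(z-o[2])/r[2]
def proj(d,p):
    q=d['E'][:3,:3].T@(np.asarray(p,float)-d['E'][:3,3]);return np.array([d['cx']-d['fx']*q[0]/q[2],d['cy']+d['fy']*q[1]/q[2]])
E
python3 - <<'E'
from h import *
for n in('scene','top'):
    d=cam(n);save(d,n+'0.png');print({k:v for k,v in d.items() if k!='pixels'})
print(ctrl.read_state())
E
```

```text
pics
{'fx': 532.9481094999767, 'fy': 532.9481094999767, 'cx': 325.4807511182087, 'cy': 234.40662173299867, 'extrinsics': array([[-2.11853710e-01, -6.94761444e-01,  6.87331465e-01,
         1.19259649e+03],
       [ 9.77290651e-01, -1.53901625e-01,  1.45661504e-01,
         8.68846983e+01],
       [ 4.58143285e-03,  7.02581544e-01,  7.11588493e-01,
         7.33687819e+02],
       [ 0.00000000e+00,  0.00000000e+00,  0.00000000e+00,
         1.00000000e+00]]), 'E': array([[-2.11853710e-01, -6.94761444e-01,  6.87331465e-01,
         1.19259649e+03],
       [ 9.77290651e-01, -1.53901625e-01,  1.45661504e-01,
         8.68846983e+01],
       [ 4.58143285e-03,  7.02581544e-01,  7.11588493e-01,
         7.33687819e+02],
       [ 0.00000000e+00,  0.00000000e+00,  0.00000000e+00,
         1.00000000e+00]])}
{'fx': 593.342701704172, 'fy': 593.342701704172, 'cx': 326.94258028085324, 'cy': 251.10950047219526, 'extrinsics': array([[-5.96204054e-02,  9.77083740e-01, -2.04334949e-01,
         4.08837490e+02],
       [-9.98218909e-01, -5.79268621e-02,  1.42649163e-02,
        -5.36644183e+00],
     
[... 528 characters left out ...]
 'qpos': array([ 1.13221899,  0.62928056,  0.03844147,  1.51825908, -0.02698488,
        0.99630975, -0.02002969]), 'qd': array([ 8.64274910e-06,  2.04140987e-04, -6.93321700e-04, -1.25239050e-03,
        1.30022140e-03, -7.76686015e-04, -8.01143113e-04]), 'tau': array([ 3.26140485e-03, -5.64536619e+01,  1.23046238e+00, -1.93972993e+01,
        1.12395707e-02,  5.46992873e-03,  3.43653119e-05]), 'eef_pos': array([ 236.60175327, -604.94111219,  303.06628492]), 'tool_rot': array([-3.13985408e+00,  2.97321595e-05,  3.72758750e-01]), 'force': array([ 0.46257797, -1.05584386,  0.2923297 ]), 'torque': array([-0.02928937,  0.04337514, -0.02027456]), 'gripper_force': 0.0, 'width': 85.72808852071284}
```

View pics/scene0.png

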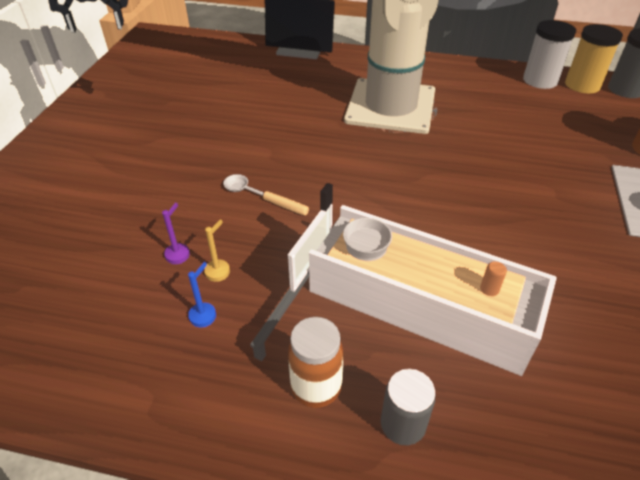

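View pics/top0.png

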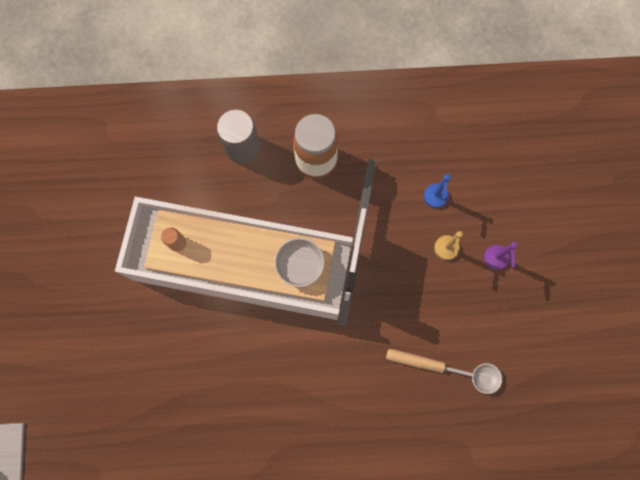

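The scene shows three posts: purple (170,235), yellow/brass (215,250) and blue (200,295). The guard's black tab is at (327,195) and the knob at (493,278). Top view: brass foot (447,248), blue (437,195), purple (498,257), tab (350,282), knob (172,238), jar (316,145), tin (238,137), scoop (415,362). I choose the yellow-brass post and will check it in one close crop.

Run:
```python
from h import *
d=cam('top');im=cv2.cvtColor(np.asarray(d['pixels']),cv2.COLOR_RGB2BGR)
a=cv2.resize(im[150:350,320:520],(600,600),interpolation=cv2.INTER_CUBIC);cv2.imwrite('pics/c1.png',a)
for n,u,v,z in [('tab',350,282,172),('knob',172,234,145),('brass foot',447,248,5),('blue foot',437,195,5),('pur',498,257,5),('jar',316,130,130),('tin',236,125,100),('scoop',415,362,10),
 ('wall corners',137,200,100),('',118,272,100),('',354,240,100),('',340,317,100),('trk lo',343,322,80),('trk hi',372,162,80),('bd',337,290,95)]: print(n,ray(d,u,v,z).round(1))
```

```text
tab [542.6 -49.6 172. ]
knob [638.8 221.5 145. ]
brass foot [ 619.4 -236.3    5. ]
blue foot [ 719.3 -228.1    5. ]
pur [ 597.5 -325.9    5. ]
jar [805.2 -12.9 130. ]
tin [835.3 122.6 100. ]
scoop [ 422. -160.   10.]
wall corners [711.8 290.4 100. ]
 [592.1 320.4 100. ]
 [622.5 -64.5 100. ]
 [498.2 -33.6 100. ]
trk lo [491.7 -38.5  80. ]
trk hi [ 762.5 -106.2   80. ]
bd [542.5 -31.7  95. ]
```

View pics/c1.png

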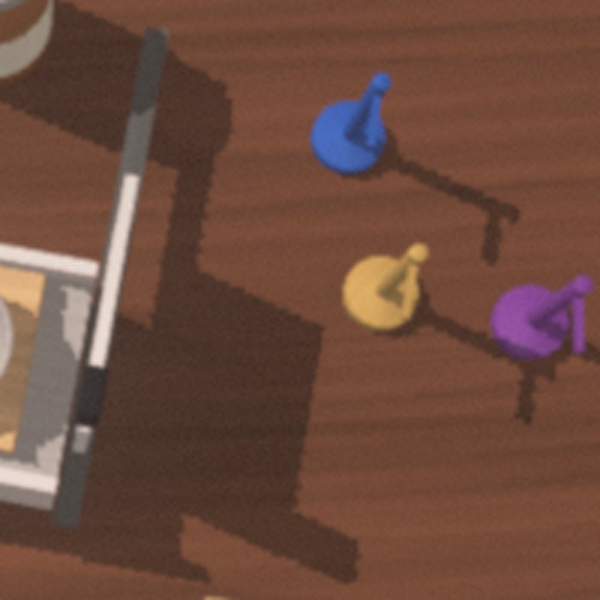

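The crop confirms the yellow-brass post: foot at crop (380,293), with its pointer reaching toward the board's path. Next I move above the tab.

Call:
send_rows([
  [[2,-1.7,0,0,0,0.05],[6,-5,0,0,0,0.12],[10,-8.3,0,0,0,0.2],[14,-11.7,0,0,0,0.3],[18,-15,0,0,0,0.4],[22,-18.3,0,0,0,0.5],[26,-21.7,0,0,0,0.6],[30,-25,0,0,0,0.62],[34,-28.3,0,0,0,0.62],[36,-30,0,0,0,0.62]],
], grip=0)

```text
clock: 1.15
eef_pos: [463.8, -192.0, 303.9]
tool_rot: [-3.141, -0.0, -0.245]
force: [0.9, -0.5, 0.7]
width: 85.3
gripper_force: 0.0
```

Run:
```python
from h import *
d=cam('wrist');save(d,'w1.png');print(ctrl.read_state()['eef_pos'],ctrl.read_state()['tool_rot'])
print(d['mount'].round(3), d['fx'])
for p in [(542.6,-49.6,172),(560,-49,100),(610,-236,98)]: print(proj(d,p))
```

```text
[ 467.71674633 -184.53642441  303.64256162] [-3.13526507e+00 -1.13896908e-03 -2.35671303e-01]
[[ 1.0000e-03  9.6500e-01  2.6300e-01  6.6151e+01]
 [ 1.0000e+00 -1.0000e-03  1.0000e-03  1.1460e+00]
 [ 2.0000e-03  2.6300e-01 -9.6500e-01 -7.0234e+01]
 [ 0.0000e+00  0.0000e+00  0.0000e+00  1.0000e+00]] 357.2565367216057
[ 36.56661975 184.11566536]
[ 98.61869584 150.07447446]
[326.22440516   8.6598475 ]
```

View pics/w1.png

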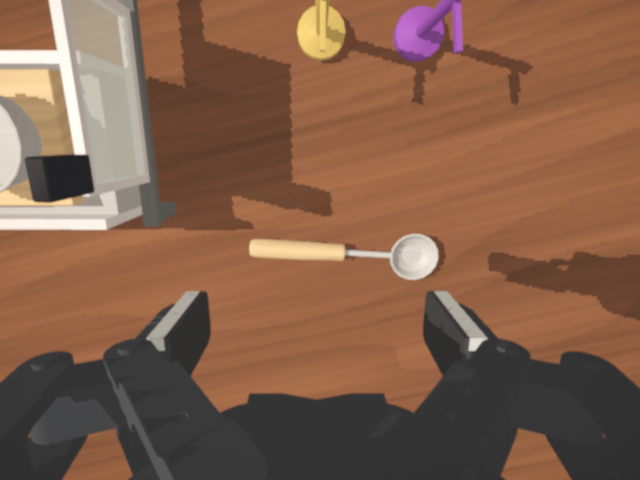

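The wrist view shows the black tab at (35–90,175), the brass pointer post at (322,30) and the scoop at (300,250). Calibration agrees: the tab top was predicted at (37,184). I'll move closer behind the tab to refine it.

Call:
send_rows([
  [[0,-3,0,0,0,0],[-1,-7,0,0,0,0],[-1.8,-11,0,0,0,0],[-1.8,-14,0,0,0,0],[-1.8,-16,0,0,0,0],[-1.8,-16,0,0,0,0],[-1.8,-16,0,0,0,0],[-1.8,-16,0,0,0,0]],
])

```text
clock: 2.0
eef_pos: [484.1, -36.9, 303.9]
tool_rot: [3.141, 0.0, -0.249]
force: [-0.5, 0.2, 0.4]
width: 84.9
gripper_force: 0.0
```

Run:
```python
from h import *
d=cam('wrist');save(d,'w2.png');print(ctrl.read_state()['eef_pos'],ctrl.read_state()['tool_rot'])
import pickle;pickle.dump(d,open('w2.pkl','wb'))
```

```text
[484.11502184 -36.93034973 303.89130846] [ 3.14084761e+00  1.77408918e-04 -2.49771450e-01]
```

View pics/w2.png

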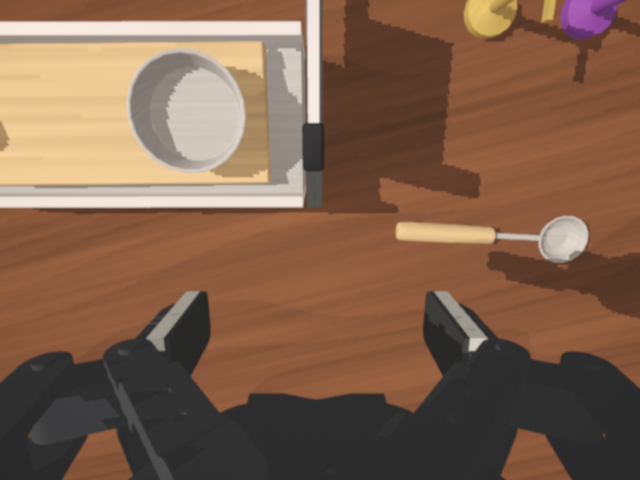

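The wrist view shows the tab at (313,125–171), the bay mouth at u≈304 and the walls at v≈22–207. The board end is at u≈267 and the dish at (187,110).

Run:
```python
from h import *
import pickle;d=pickle.load(open('w2.pkl','rb'))
for n,u,v,z in [('nw',5,209,100),('nw',300,207,100),('fw',5,22,100),('fw',300,22,100),('fw in',5,37,100),('nw in',5,196,100),('deckedge',304,60,80),('deckedge',304,170,80),
 ('be',264,42,95),('be',269,184,95),('tabtop',313,125,172),('tabbot',313,171,130),('tabtop l',303,125,172),('tabtop r',323,125,172)]: print(n,ray(d,u,v,z).round(1))
b=np.array([.968,-.25,0])
for c in [(540,-50),(542.6,-50),(546,-52),(550,-53)]:
    print(c,[proj(d,np.array([*c,z])+s*13*b).round(0) for z in(172,130) for s in(-1,1)])
im=np.asarray(d['pixels']).astype(int);print(im[110:215:3,313].sum(1)); print(im[160,270:340].sum(1))
```

```text
nw [557.1 193.8 100. ]
nw [502.2 -29.4 100. ]
fw [675.6 133.1 100. ]
fw [625.9 -62.4 100. ]
fw in [667.2 137.4 100. ]
nw in [566.4 189.  100. ]
deckedge [606.3 -59.3  80. ]
deckedge [527.4 -38.6  80. ]
be [621.5 -34.7  95. ]
be [524.8 -10.2  95. ]
tabtop [555.8 -54.3 172. ]
tabbot [528.8 -46.9 130. ]
tabtop l [557.2 -49.1 172. ]
tabtop r [554.5 -59.5 172. ]
(540, -50) [array([313., 180.]), array([313., 132.]), array([313., 173.]), array([313., 133.])]
(542.6, -50) [array([311., 175.]), array([311., 127.]), array([312., 169.]), array([312., 129.])]
(546, -52) [array([313., 168.]), array([313., 119.]), array([314., 164.]), array([314., 123.])]
(550, -53) [array([313., 161.]), array([313., 111.]), array([314., 157.]), array([314., 116.])]
[711 710 710 711 596 162 170 170 172 169 168 165 163 162 161 158 155 156
 150 150 150 243 249 246 243 245 243 243 245 244 243 242 241 218 285]
[398 410 411 414 411 411 411 412 413 411 412 411 411 414 412 411 412 414
 414 414 413 414 413 414 414 417 417 417 429 486 553 535 410 240 162 163
 160 163 159 159 156 156 156 157 157 157 153 153 149 148 144 126 116 131
 166 185 190 190 193 190 193 193 189 191 189 190 190 185 186 183]
```

Call:
send_rows([
  [[2,0,0,0,0,0],[5,-0.1,1,0,0,0],[6.1,-0.1,3,0,0,0],[6.1,-0.1,6,0,0,0],[6.1,-0.1,8.5,0,0,0],[6.1,-0.1,9.7,0,0,0],[6.1,-0.1,9.7,0,0,0],[6.1,-0.1,9.7,0,0,0]],
])

```text
clock: 2.85
eef_pos: [544.3, -49.9, 207.6]
tool_rot: [3.142, -0.001, -0.248]
force: [0.3, 0.1, 0.8]
width: 85.2
gripper_force: 0.0
```

Call:
send_rows([
  [[0,0,0,0,0,0],[0,0,0,0,0,0],[0,0,0,0,0,0],[0,0,0,0,0,0],[0,0,0,0,0,0],[0,0,0,0,0,0],[0,0,0,0,0,0],[0,0,0,0,0,0],[0,0,0,0,0,0],[0,0,0,0,0,0]],
], grip=255)

```text
clock: 3.85
eef_pos: [543.8, -50.1, 207.3]
tool_rot: [3.141, -0.0, -0.248]
force: [-2.1, -3.5, 5.8]
width: 11.3
gripper_force: 59.6
```

Call:
send_rows([
  [[0.5,0,0,0,0,0],[1.5,0,0,0,0,0],[3,0,0,0,0,0],[4.5,0,0,0,0,0],[6,0,0,0,0,0],[7.5,0,0,0,0,0],[8.7,0,0,0,0,0],[9.5,0,0,0,0,0],[9.8,0,0,0,0,0],[9.8,0,0,0,0,0]],
])

```text
clock: 4.85
eef_pos: [639.8, -74.4, 207.4]
tool_rot: [3.141, -0.002, -0.248]
force: [0.7, -2.6, 4.0]
width: 11.7
gripper_force: 59.5
```

Call:
send_rows([
  [[0.2,0,0,0,0,0],[0.5,0,0,0,0,0],[0.8,0,0,0,0,0],[1,0,0,0,0,0],[1,0,0,0,0,0]],
])

```text
clock: 5.35
eef_pos: [644.2, -75.5, 207.3]
tool_rot: [3.14, 0.011, -0.248]
force: [-14.8, -0.7, 15.9]
width: 11.1
gripper_force: 61.2
```

Call:
send_rows([
  [[-0.5,0,0,0,0,0],[-0.5,0,0,0,0,0],[-0.5,0,0,0,0,0],[-0.5,0,0,0,0,0],[-0.5,0,0,0,0,0],[-0.5,0,0,0,0,0]],
], grip=0)

```text
clock: 5.95
eef_pos: [643.9, -74.4, 206.8]
tool_rot: [-3.141, -0.0, -0.247]
force: [0.2, -0.3, -1.0]
width: 85.5
gripper_force: 0.0
```

Call:
send_rows([
  [[0,0,-1,0,0,0],[0,0,-3,0,0,0],[0,0,-6,0,0,0],[-1,0,-9,0,0,0],[-2,-3,-10,0,0,0],[-3,-7,-10,0,0,0],[-4,-11,-10,0,0,0],[-6,-15,-10,0,0,0],[-8,-18,-10,0,0,0],[-10,-20,-10,0,0,0]],
])

```text
clock: 6.95
eef_pos: [595.2, 147.4, 307.6]
tool_rot: [-3.14, -0.0, -0.244]
force: [-0.9, -0.4, 0.0]
width: 85.6
gripper_force: 0.0
```

Call:
send_rows([
  [[-1,-3,0,0,0,0],[-2,-6,0,0,0,0],[-2.5,-7,0,0,0,0],[-2.5,-7,0,0,0,0],[-2.5,-7,0,0,0,0],[-2.5,-7,0,0,0,0]],
])

```text
clock: 7.55
eef_pos: [589.2, 215.4, 307.1]
tool_rot: [3.14, -0.001, -0.25]
force: [0.0, -0.6, -0.0]
width: 84.8
gripper_force: 0.0
```

Run:
```python
from h import *
d=cam('wrist');print(ctrl.read_state()['eef_pos'],ctrl.read_state()['tool_rot'])
import pickle;pickle.dump(d,open('w3.pkl','wb'))
t=cam('top');pickle.dump(t,open('t3.pkl','wb'))
a=np.asarray(d['pixels'])[:,:,::-1];b=np.asarray(t['pixels'])[100:340,100:500][:,:,::-1]
c=np.zeros((600,800,3),np.uint8);c[:360,:480]=cv2.resize(a,(480,360));c[360:,:400]=b;cv2.imwrite('pics/c3.png',c)
```

```text
[589.18692593 215.56022391 307.13454669] [ 3.14056373e+00 -6.51424409e-04 -2.50331138e-01]
```

View pics/c3.png

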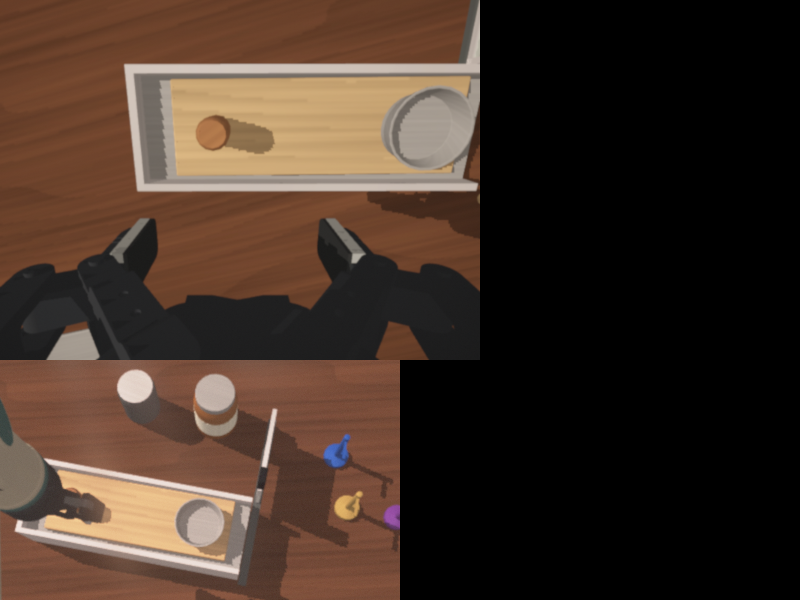

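The wrist crop shows the knob top at crop (212,132), i.e. pixel (283,176), with the board lying straight. The top crop shows the guard at the far end of its track, clear of the mouth.

```bash
cat >> h.py <<'E'
yb=np.array([.2474,.9689]);xb=np.array([.9689,-.2474])
def bay(p): return (xb@p[:2],yb@p[:2])
E
python3 - <<'E'
from h import *
import pickle
d=pickle.load(open('w3.pkl','rb'))
im=cv2.cvtColor(np.asarray(d['pixels']),cv2.COLOR_RGB2HSV)
sub=im[140:215,245:325];m=cv2.inRange(sub,(3,120,110),(13,255,255))
n,l,s,c=cv2.connectedComponentsWithStats(m);i=1+s[1:,4].argmax();print(s[i],c[i]+[245,140])
k=ray(d,*(c[i]+[245,140]),145);print('knob',k,bay(k), 'bay edge~93.4, end',bay(k)[1]-255)
for n,u,v,z in [('nw',190,252,100),('nw',620,252,100),('fw',170,86,100),('fw',620,86,100),('bd',235,103,95),('bd',600,102,95),('bd',235,235,95),('bd',600,232,95)]: print(n,ray(d,u,v,z).round(1),np.round(bay(ray(d,u,v,z)),1))
w=pickle.load(open('w2.pkl','rb'));p=ray(w,549,20,98);print('ptr w2',p,bay(p))
p=ray(w,490,12,5);print('foot w2',p,bay(p))
t=pickle.load(open('t3.pkl','rb'));h=cv2.cvtColor(np.asarray(t['pixels']),cv2.COLOR_RGB2HSV)[215:280,420:480]
m=cv2.inRange(h,(15,110,120),(30,255,255));ys,xs=np.nonzero(m);print(xs.min()+420,xs.max()+420,ys.min()+215,ys.max()+215)
b=np.argwhere(m)
big=np.array([[m[i,j] for j in range(60)] for i in range(65)])
for r in big: 
    if r.any(): print(''.join('#' if x else '.' for x in r))
p=ray(t,447,248,5);print('foot top',p,bay(p));p=ray(t,460,236,112);print('rodtop',p,bay(p))
E
```

```text
[  17   14   44   46 1244] [282.97990354 176.79662379]
knob [636.15802554 224.51496202 145.        ] (np.float64(560.8285093413298), np.float64(374.9180422163142)) bay edge~93.4, end 119.91804221631418
nw [593.2 319.4 100. ] [495.7 456.2]
nw [506.8 -19.7 100. ] [495.9 106.3]
fw [715.6 291.1 100. ] [621.3 459.1]
fw [635.4 -23.6 100. ] [621.5 134.3]
bd [693.7 250.1  95. ] [610.3 413.9]
bd [627.4 -12.9  95. ] [611.1 142.8]
bd [596.8 281.   95. ] [508.7 419.9]
bd [525.7  -8.4  95. ] [511.4 122. ]
ptr w2 [ 585.57950513 -228.55057493   98.        ] (np.float64(623.9113947601045), np.float64(-76.57028248261564))
foot w2 [ 618.09238367 -235.53661331    5.        ] (np.float64(657.1414686694612), np.float64(-75.29536891819977))
434 462 231 259
......................................###...................
.....................................#####..................
....................................#######.................
...................................########.................
........................#####.....#########.................
.....................#####################........
[... 945 characters left out ...]
###################......................
................######################......................
................######################......................
.................####################.......................
..................###################.......................
...................################.........................
....................##############..........................
........................#######.............................
foot top [ 619.36220916 -236.32272548    5.        ] (np.float64(658.5662867385362), np.float64(-75.74287816849105))
rodtop [ 616.30176931 -235.65324356  112.        ] (np.float64(655.4353967393054), np.float64(-75.85136996047237))
```

The mark's y comes out at -75.8 from three views (169 mm outside the edge), and the board needs about 195.7 mm of travel outward, which is tool +y. Next I grasp the knob.

Call:
send_rows([
  [[1.5,-0.7,0,0,0,0],[3.5,-1.6,0,0,0,0],[4.3,-2,1,0,0,0],[4.3,-2,4,0,0,0],[4.3,-2,7,0,0,0],[4.3,-2,10,0,0,0],[4.3,-2,12,0,0,0],[4.3,-2,13.2,0,0,0],[4.3,-2,13.2,0,0,0],[4.3,-2,13.2,0,0,0]],
])

```text
clock: 8.65
eef_pos: [635.6, 226.6, 175.4]
tool_rot: [-3.141, -0.001, -0.248]
force: [0.4, 0.8, 0.6]
width: 85.5
gripper_force: 0.0
```

Call:
send_rows([
  [[0,0,0,0,0,0],[0,0,0,0,0,0],[0,0,0,0,0,0],[0,0,0,0,0,0],[0,0,0,0,0,0],[0,0,0,0,0,0],[0,0,0,0,0,0],[0,0,0,0,0,0],[0,0,0,0,0,0],[0,0,0,0,0,0]],
], grip=255)

```text
clock: 9.65
eef_pos: [635.5, 226.6, 175.8]
tool_rot: [-3.141, -0.001, -0.247]
force: [-1.1, -1.4, 6.6]
width: 28.7
gripper_force: 59.6
```

Call:
send_rows([
  [[0,0.3,0,0,0,0],[0,1,0,0,0,0],[0,2,0,0,0,0],[0,3.2,0,0,0,0],[0,4.4,0,0,0,0],[0,5.6,0,0,0,0],[0,6.8,0,0,0,0],[0,7.5,0,0,0,0],[0,8,0,0,0,0],[0,8,0,0,0,0]],
])

```text
clock: 10.65
eef_pos: [616.3, 149.9, 175.7]
tool_rot: [-3.139, -0.002, -0.247]
force: [-0.3, 3.5, 5.8]
width: 28.8
gripper_force: 59.8
```

Call:
send_rows([
  [[0,0.3,0,0,0,0],[0,1,0,0,0,0],[0,2,0,0,0,0],[0,3.2,0,0,0,0],[0,4.4,0,0,0,0],[0,5.6,0,0,0,0],[0,6.8,0,0,0,0],[0,7.5,0,0,0,0],[0,8,0,0,0,0],[0,8,0,0,0,0]],
])

```text
clock: 11.65
eef_pos: [596.9, 72.6, 175.7]
tool_rot: [-3.139, -0.002, -0.247]
force: [1.7, 3.6, 5.6]
width: 29.1
gripper_force: 59.8
```

Run:
```python
from h import *
import pickle
t=cam('top');s=cam('scene');pickle.dump((t,s),open('t4.pkl','wb'));print(ctrl.read_state()['eef_pos'],bay(ctrl.read_state()['eef_pos']))
a=np.asarray(t['pixels'])[170:320,300:500][:,:,::-1];b=np.asarray(s['pixels'])[170:320,150:350][:,:,::-1]
cv2.imwrite('pics/c4.png',np.hstack([cv2.resize(x,(400,300),interpolation=cv2.INTER_CUBIC) for x in(a,b)]))
```

```text
[596.96895889  72.57411636 175.74235414] (np.float64(560.4483878765877), np.float64(218.0071817707842))
```

View pics/c4.png

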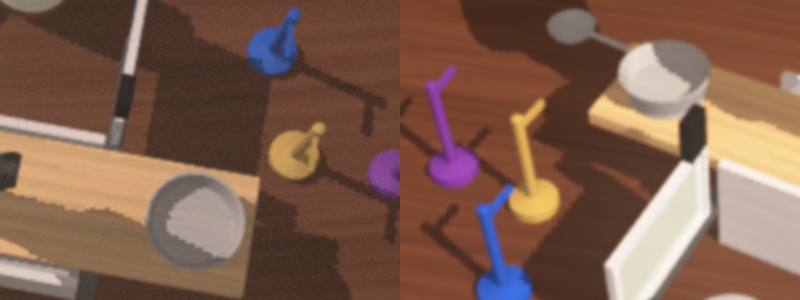

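The top crop shows the board's outer end at crop u 243–259, short of the brass post at (318,130), and level. I'll measure what remains.

Run:
```python
from h import *
import pickle
t,s=pickle.load(open('t4.pkl','rb'))
im=np.asarray(t['pixels']).astype(int)
for v in (265,280,295,310):
    g=im[v,405:445].sum(1);k=np.diff(g).argmin();u=405+k+.5
    print(v,u,np.round(bay(ray(t,u,v,95)),1))
for u,v in [(150+190/2,170+115/2)]: print(bay(ray(s,u,v,95)))
print('scene ptr tip',bay(ray(s,150+143/2,170+103/2,98)), 'rod', bay(ray(s,150+118/2,170+120/2,110)),'foot',bay(ray(s,150+134/2,170+198/2,5)))
```

```text
265 428.5 [602.2 -35.5]
280 422.5 [575.9 -29.7]
295 417.5 [550.1 -25.6]
310 422.5 [527.7 -37.4]
(np.float64(615.7041373956229), np.float64(-29.875680147032757))
scene ptr tip (np.float64(623.9039831254256), np.float64(-71.82146829387945)) rod (np.float64(659.7348001865304), np.float64(-70.21889440544783)) foot (np.float64(655.6362999358146), np.float64(-74.83786562463617))
```

Call:
send_rows([
  [[0,0.3,0,0,0,0],[0,0.9,0,0,0,0],[0,1.6,0,0,0,0],[0,2.3,0,0,0,0],[0,3,0,0,0,0],[0,3.5,0,0,0,0],[0,3.8,0,0,0,0],[0,3.9,0,0,0,0],[0,3.9,0,0,0,0],[0,3.9,0,0,0,0]],
])

```text
clock: 12.75
eef_pos: [588.1, 36.4, 176.1]
tool_rot: [-3.137, -0.003, -0.246]
force: [2.7, 5.9, 7.5]
width: 28.3
gripper_force: 59.9
```

Run:
```python
from h import *
import pickle
t=cam('top');s=cam('scene');pickle.dump((t,s),open('t5.pkl','wb'));print(ctrl.read_state()['eef_pos'],ctrl.read_state()['tool_rot'],bay(ctrl.read_state()['eef_pos']))
def pt(x,y): return np.array([*(x*xb+y*yb),0])
outs=[]
for d,(v0,u0) in ((t,(215,400)),(s,(150,190))):
    a=np.ascontiguousarray(np.asarray(d['pixels'])[v0:v0+100,u0:u0+100][:,:,::-1]);a=cv2.resize(a,(400,400),interpolation=cv2.INTER_CUBIC)
    P=[(proj(d,pt(x,-75.8)+[0,0,95])-[u0,v0])*4+1.5 for x in(490,660)]
    cv2.line(a,tuple(map(int,P[0].round())),tuple(map(int,P[1].round())),(255,255,0),1);outs.append(a)
cv2.imwrite('pics/c5.png',np.hstack(outs))
```

```text
[588.06874737  36.45724954 176.08580027] [-3.13735925e+00 -3.12651514e-03 -2.45591094e-01] (np.float64(560.7602857898589), np.float64(180.811637182921))
```

View pics/c5.png

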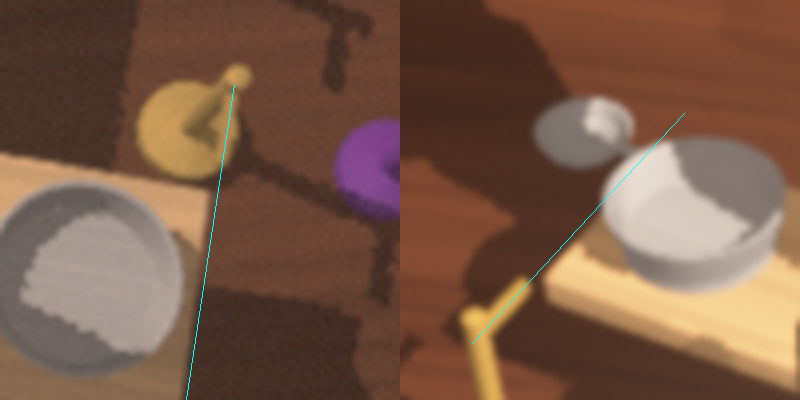

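The left crop (top view) shows the board's end edge from (209,190) to (185,395), just short of the drawn pointer line. The right crop (scene) agrees, with the corner at (545,280) a few pixels short of the pointer's line.

Run:
```python
from h import *
import pickle
t,s=pickle.load(open('t5.pkl','rb'))
f=lambda d,x,y,u0,v0,z:np.round(bay(ray(d,u0+(x-1.5)/4,v0+(y-1.5)/4,z)),1)
print('top end',f(t,209,190,400,215,95),f(t,200,270,400,215,95),f(t,185,395,400,215,95),'tip',f(t,220,150,400,215,98),'rod',f(t,238,75,400,215,112))
print('scene corner',f(s,145,280,190,150,95),f(s,148,303,190,150,80),'ptr',f(s,128,285,190,150,98),'rod',f(s,75,318,190,150,112))
im=np.asarray(t['pixels']).astype(float)
# board far side edge and end edge, subpixel along rows/cols
for v in (268,280,292,304,312):
    g=cv2.GaussianBlur(im[v:v+1].sum(2),(5,1),0)[0,432:470];k=np.diff(g).argmin();print(v,432+k+.5,np.round(bay(ray(t,432+k+.5,v,95)),1))
```

```text
top end [614.2 -72.2] [580.8 -73.5] [529.4 -75.1] tip [630.8 -73.7] rod [659.5 -73.8]
scene corner [614.2 -69.9] [613.5 -71. ] ptr [622.5 -72.5] rod [660.  -70.9]
268 451.5 [604.4 -73.1]
280 444.5 [582.6 -64.8]
292 444.5 [563.2 -67.8]
304 446.5 [544.6 -73.8]
312 445.5 [531.5 -74.2]
```

Call:
send_rows([
  [[0,0.05,0,0,0,0],[0,0.1,0,0,0,0],[0,0.1,0,0,0,0],[0,0.1,0,0,0,0],[0,0.1,0,0,0,0],[0,0.1,0,0,0,0],[0,0.1,0,0,0,0],[0,0.1,0,0,0,0],[0,0.1,0,0,0,0],[0,0.1,0,0,0,0]],
])

```text
clock: 13.85
eef_pos: [588.0, 36.2, 176.2]
tool_rot: [-3.136, -0.003, -0.245]
force: [1.5, 7.1, 8.1]
width: 28.4
gripper_force: 60.0
```

Run:
```python
from h import *
s=ctrl.read_state();print(s['eef_pos'],s['tool_rot'],bay(s['eef_pos']),s['force'],abs(s['qd']).max())
if 177.5<bay(s['eef_pos'])[1]<181.5 and abs(s['qd']).max()<.02: print(ctrl.finish_job())
```

```text
[587.95963915  36.22183908 176.18786262] [-3.13641318 -0.0032426  -0.24520674] (np.float64(560.7128113827715), np.float64(180.5565546114892)) [1.50810614 7.1358988  8.09572929] 0.002304118976301637
the job is handed in; nothing more can be done
None
```

I handed the job in at about 14 s, but got no verdict back. The guard is against its open stop. The board's outer end measures within about 2 mm of the brass pointer's line, and the board is level. The gripper is still holding the knob at about 60 N, with the board resting on the bay's edge.

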